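Refill the cedar disc canister to its mark

ROBOT

A 6-joint arm with a two-finger parallel gripper is mounted at the origin on the work surface. World frame = base frame: x ahead of the robot, y to its left, z up, the work surface at z = 0. Lengths are in m, angles in degrees, forces in N, time in s.
With the tool pointing down it reaches from about 0.35 to 0.775 m from the base axis. Payload 7.3 kg.
Tool frame: the origin (TCP) lies at the very end of the fingers, on their centre line; the grasp point (between the pads) lies 19 mm behind it (manip.pinch_z is the distance from the TCP to the grasp point, in m); z points along the fingers, y is the line along which they close (so a half turn about z gives the same grasp; the last joint's range is limited). The gripper opens to 92 mm and grips with 3 to 60 N. Pads are 19 mm wide; open, the fingers measure 130 mm over their backs; the gripper's body (75 mm by 190 mm) begins 47 mm behind the grasp point.
Start: joints at [59.702, 19.595, 87.324, -0, 73.075, -8.365], TCP at [0.196, 0.487, 0.227] pointing down, gripper open.
Joint ranges: [-145.02, 145.02], [-44.19, 115.74], [2.07, 154.8], [-57.11, 237.11], [16.16, 152.29], [-177.93, 177.93]. Speed limits (degrees/s): [147.25, 147.25, 180, 180, 180, 180].

INTERFACE

Orientations are given as [roll, pitch, yaw] about the fixed x, y, z axes, in that order (R = Rz(yaw) Ry(pitch) Rx(roll)).
In Python, from rig import sensors, snapshot, camera_params, manip, spot_in, regions_of gives the robot as it stands.
- The arm moves only by the tool drive_tool, never from a script. Its argument "plan" is a list of rows, each a list of 7 numbers: the shift along the world's x, y, z in cm, then the turn, a rotation vector about the world's x, y, z in degrees, then the opening, from -1 (shut) to 1 (fully open), so that 0 is half open. In form: [[dx, dy, dz, rx, ry, rz, hand], ...]. A call has 1 to 8 rows; each row shifts and turns the commanded pose from where the row before left it; what a row does not reach is not made up. A row lasts 1/10 s, in which the tool goes at most 50 mm and 8.59 degrees, less where a joint would pass 70% of its speed; a pose out of reach is approached as far as the arm can. A call with a gripper value outside its range is refused whole. The fingers move at their own pace and stop on an object; "grip_force" is the grip in N (left out, the last holds). Time passes only in rows, so rows that do not move let the fingers close. It gives the time, the measured TCP pose, the force, the opening and the grip force at its end, in the units of the state.
- sensors.get_state(): the state, without advancing time (a new reading comes with each control period).
- snapshot(name): name is "scene" or "top" or "wrist"; returns the picture (400x640x3 uint8, red, green, blue); there is no depth.
- camera_params(name): a dict with "intrinsics" (3x3 intrinsics, pixels), "rvec" (rotation vector, rad) and "tvec" (3), from world to camera coordinates, as OpenCV has them. Camera axes: x right, y down, z forward; pixel columns grow to the right and rows downward; lengths in m; the calibration is good to about 2 mm. A picture is of the moment at which its call begins: read the wrist's pose just before it. camera_params takes no time and is no camera call; for the wrist camera it gives the pose at the moment of the call.
- manip.hand_in(): hands the job in; it is judged then, once.
Trained networks look in the newest picture that a camera, given by its name, has taken for a name from the list of things; names that differ only in an ending like _2 or _b are one class to them, and where a whole thing is asked for, a point or a joint stands for the part that bears it (a point fixed in the world has none). Each returns a list of dicts, best first, with "confidence" (0 to 1); they miss things now and then, are a little off and sometimes report something else, mostly with a low value. They report only what shows in the picture. A call takes as long as a camera call. They do not tell look-alikes from the thing itself.
- spot_in(label, camera): "bbox" ([centre column, centre row, width, height] in pixels, round what is visible of it).
- regions_of(label, camera): "mask" (400x640 bool, what is visible of it) and "bbox" ([centre column, centre row, width, height] in pixels, round what is visible of it).
The state is a dict: "time_s": time; "q": joint angles; "joint_velocities": joint speeds; "joint_efforts": joint torques, N m; "tool_pos": TCP position; "orientation": TCP orientation; "ft_force": force on the tool from outside, world axes, zero at the start; "torque": the same for the moment, N m; "width": opening from 0.0 (shut) to 1.0 (fully open); "finger_force": force on a finger pad.
Only numpy, scipy, OpenCV 4.12 (cv2) and the standard library are available. Lean on these libraries where they do the work, as an engineer would, in place of code of your own. Each camera call takes 0.05 s, during which the arm holds its last target. There are 200 camera calls.

TASK

Refill the clear cedar canister: pull its cap straight up by the knob until it is out of the tube, swing the cap's arm well aside, and stack cedar discs (thick and thin ones) flat inside the tube until the top of the stack is level with the dark band. Then swing the arm fully back and press the cap fully home, and leave every disc that is left over lying flat in a compartment of the grey rack, none on the table. Never swing the arm with the cap still down, and do not disturb the bottle, mug, thermometer case or spoon.

Things in the scene. Friction and masses are not known exactly. Their poses are not given: they have to be found in the camera images.
- canister: fixed canister. Origin on the tube's axis at table level, z up. White foot plate 8 mm thick (x -50 to 140 mm, y +-48 mm) whose top is the tube's floor. Clear round tube: inner diameter 70, outer 78 mm, floor at z = 8 mm, rim at z = 120 mm. A vertical steel post (18 mm thick) stands on the foot at x = +95 mm and carries the swing arm
- mark (a point): point on the tube's axis at the middle height of the dark level band (4 mm tall, all round the tube), 106 mm above the table, so 98 mm above the tube's floor: the stack's top belongs here. Axes as the canister's
- post (a point): top of the post: the arm's hinge axis (vertical) at the arm's underside, 156 mm above the table
- swing (a joint): angle of the steel swing arm about the post, rad: 0 = cap centred over the tube (end stop), growing as the arm swings away towards the canister's +y side (clockwise from above), up to 1.9. At angle q the knob's axis is at 95 mm x (-cos q, sin q) from the post in the canister's axes. The arm is 10 mm thick (underside 156 mm above the table), 18 mm wide. It stays where it is left; about 1.3 N at the knob moves it
- cap (a joint): height of the cap above its seat, m: 0 = pressed home, plug 10 mm deep in the tube; 0.026 = fully up (plug bottom 16 mm above the rim). Slides vertically through the arm's end, friction-held: it stays where it is left and takes about 4 to 6 N to pull up or press down. When home, the plug's bottom is 4 mm above the mark, so an overfilled tube keeps it from closing
- knob (a point): on the axis of the cap's white round knob, at the height to grip, 18 mm below the knob's top and 18 mm above its lower end. Knob 26 mm diameter, 36 mm tall; its lower end is 2 mm above the arm's top when the cap is home and rises with it (this point is at 186 mm above the table with the cap home)
- rack: fixed grey plastic slot rack lying flat. Origin under its centre, z up; 138 mm along x, 332 mm along y. Floor 4 mm thick. Four compartments side by side along y, centred at y = -123, -41, 41, 123 mm, each 78 mm wide (y) and 130 mm long (x); dividers 4 mm thick with tops at z = 30 mm; at the two x ends only lips 4 mm thick with tops at z = 8 mm
- thick1: plain cedar disc, 60 mm diameter, 28 mm thick, edges rounded 2 mm; origin at its centre, z axis along the disc's axis (either face may be up). always present, starts in one of the rack's compartments
- thick2: plain cedar disc, 60 mm diameter, 28 mm thick, edges rounded 2 mm; origin at its centre, z axis along the disc's axis (either face may be up). always present, starts in one of the rack's compartments
- thick3: plain cedar disc, 60 mm diameter, 28 mm thick, edges rounded 2 mm; origin at its centre, z axis along the disc's axis (either face may be up). may be absent (None) from the start; if present, it starts on the table near the canister
- thick4: plain cedar disc, 60 mm diameter, 28 mm thick, edges rounded 2 mm; origin at its centre, z axis along the disc's axis (either face may be up). may be absent (None) from the start; if present, it starts on the table near the canister
- thin1: plain cedar disc, 60 mm diameter, 14 mm thick, edges rounded 2 mm; origin at its centre, z axis along the disc's axis (either face may be up). always present, starts in one of the rack's compartments
- thin2: plain cedar disc, 60 mm diameter, 14 mm thick, edges rounded 2 mm; origin at its centre, z axis along the disc's axis (either face may be up). may be absent (None) from the start; if present, it starts in one of the rack's compartments
- thin3: plain cedar disc, 60 mm diameter, 14 mm thick, edges rounded 2 mm; origin at its centre, z axis along the disc's axis (either face may be up). may be absent (None) from the start; if present, it starts on the table near the canister
- bottle: bystander: amber glass bottle, 56 mm diameter, 140 mm tall, standing; origin under its centre
- mug: bystander: cream mug, 80 mm diameter, 90 mm tall, standing; origin under its centre
- case: bystander: blue thermometer case, 135 x 26 x 18 mm, lying along its x; origin under its centre
- spoon: bystander: steel spoon, 170 mm long, lying along its x
There are look-alikes about, which are no part of the job. Leave any yellow look-alike of the thin2 alone.

How it is judged:
By the outcome, as a careful person would: the job done as asked, in the order asked, and still so for the second after the job is handed in, with the robot touching nothing.
Of thick3, thick4, thin2, thin3 only 2 to 4 are there at a start; the rules pass over those that are not, and their reading is None.
At some moment in a run one of thick1, thick2, thick3, thick4, thin1, thin2, thin3 may be knocked a few centimetres aside while the robot is not near it.
Once in a run the grip may slacken for a moment while it holds something.
It also fails if it takes over 210 s, if anything falls off the work surface, if the arm or the gripper's body presses on something with over 40 N, if the wrist force passes 120 N, or if a joint passes its speed limit or range.

## Working session

There is one attempt and no reset: what is moved stays moved. The work goes in short steps, Python scripts to look and compute and a tool call to move; the robot and the scene stay as the last step left them, time stands still between calls to the robot, and variables do not carry over. Pictures are saved under pics/ and viewed, at most 14 in all, crops included, and the job is handed in when it is done.

Besides the shell and the picture viewer there is one more tool, called as name(argument=value, ...) on one line, values as JSON. drive_tool: Moves the arm, as the interface text tells. Its arguments: {"type":"object","properties":{"plan":{"type":"array","items":{"type":"array","items":{"type":"number"}}},"grip_force":{"type":"number"}},"required":["plan"]}

```bash
ls; mkdir -p pics
cat > h.py <<'E'
import numpy as np, cv2
from rig import sensors, snapshot, camera_params, manip, spot_in, regions_of
def cam(n):
    p=camera_params(n);K=np.array(p["intrinsics"],float);R=cv2.Rodrigues(np.array(p["rvec"],float))[0];t=np.array(p["tvec"],float).ravel();return K,R,t
def ray(n,uv,z):
    K,R,t=cam(n);d=R.T@np.linalg.inv(K)@np.array([uv[0],uv[1],1.]);c=-R.T@t
    return (c+d*(z-c[2])/d[2])[:3]
def proj(n,P):
    K,R,t=cam(n);q=K@(R@np.asarray(P,float)+t);return q[:2]/q[2]
def save(n,f,im=None):
    im=snapshot(n) if im is None else im
    cv2.imwrite("pics/"+f,im[:,:,::-1]);return im
def st():
    s=sensors.get_state();print({k:np.round(s[k],3).tolist() for k in ("time_s","q","tool_pos","orientation","ft_force","width","finger_force")});return s
E
python3 - <<'E'
from h import *
st()
a=save("top","top0.png");b=save("scene","scene0.png")
for c in("top","scene"):
    K,R,t=cam(c);print(c,(-R.T@t).round(3),K[0,0],(R.T@[0,0,1]).round(2))
for l in["canister","rack","thick1","thin1","knob","post","bottle","mug"]:
    for c in ("top","scene"):
        print(l,c,[(np.round(d["bbox"]).astype(int).tolist(),round(d["confidence"],2)) for d in spot_in(l,c)])
E
```

```text
pics
{'time_s': 0.0, 'q': [59.701, 19.636, 87.379, 0.001, 73.076, -8.366], 'tool_pos': [0.196, 0.487, 0.226], 'orientation': [-179.911, -0.014, 158.066], 'ft_force': [0.218, 0.111, -0.011], 'width': 1.002, 'finger_force': 0.0}
top [ 0.42  -0.022  1.249] 395.0353217067062 [ 0.12  0.   -0.99]
scene [1.386 0.236 0.725] 380.80621382959487 [-0.79 -0.26 -0.55]
canister top [([278, 190, 33, 65], 0.88)]
canister scene [([373, 232, 42, 95], 0.64)]
rack top [([392, 208, 112, 61], 0.7), ([403, 208, 20, 22], 0.36)]
rack scene [([260, 223, 118, 44], 0.58)]
thick1 top [([355, 216, 23, 16], 0.86), ([430, 198, 22, 21], 0.77), ([256, 245, 19, 18], 0.73), ([405, 208, 18, 21], 0.44)]
thick1 scene [([402, 222, 19, 19], 0.85), ([302, 217, 17, 19], 0.8), ([223, 218, 23, 18], 0.64)]
thin1 top [([219, 230, 22, 17], 0.85), ([377, 259, 19, 18], 0.73), ([404, 207, 19, 19], 0.53), ([378, 206, 20, 20], 0.52)]
thin1 scene [([252, 221, 19, 12], 0.78), ([274, 224, 18, 14], 0.78), ([262, 188, 12, 14], 0.75), ([444, 238, 22, 14], 0.61), ([294, 194, 16, 11], 0.6)]
knob top [([272, 201, 26, 29], 0.95), ([276, 187, 28, 56], 0.72)]
knob scene [([378, 203, 25, 36], 0.87), ([225, 217, 23, 14], 0.68)]
post top [([276, 193, 36, 61], 0.98), ([378, 206, 20, 20], 0.3)]
post scene []
bottle top [([310, 137, 20, 22], 0.79)]
bottle scene [([322, 267, 27, 53], 0.68)]
mug top [([310, 139, 20, 26], 0.65), ([365, 128, 37, 38], 0.59), ([268, 137, 7, 41], 0.28)]
mug scene [([251, 269, 40, 45], 0.6), ([379, 206, 30, 46], 0.26)]
```

View pics/top0.png

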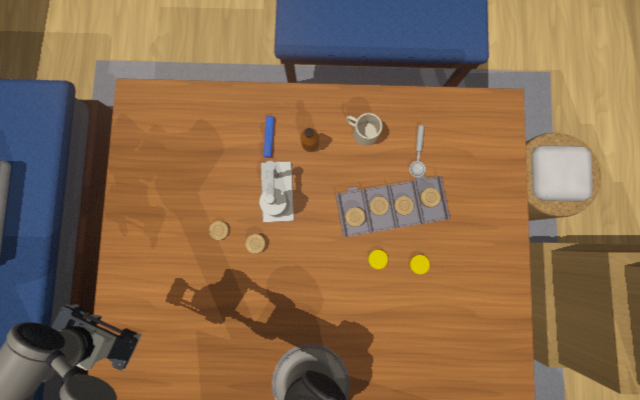

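View pics/scene0.png

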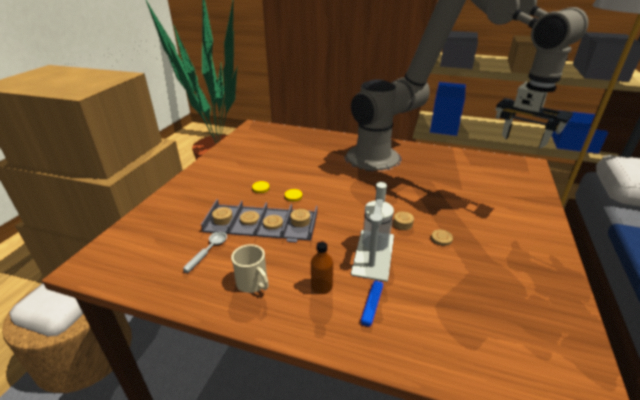

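The top view (up is +x, left is +y) shows the canister foot at about (277,192), with the tube end near (272,203). The rack is at (392,207) and holds 4 discs: (355,216), (379,206), (404,206) and (430,198). On the table are a disc at (219,230) and one at (256,243). The two yellow look-alikes at (378,259) and (420,264) stay where they are. Next I'll work out rough positions and look from the wrist.

Run:
```python
from h import *
for n,uv,z in [("knobtop",(268,200),.204),("tubebase",(276,208),.008),("rackc",(392,208),.015),("d355",(355,216),.03),("d379",(379,206),.018),("d404",(404,206),.018),("d430",(430,198),.03),("t219",(219,230),.014),("t256",(256,243),.028),("mug",(368,128),.09),("bottle",(310,137),.1),("foot a",(262,162),.008),("foot b",(291,162),.008),("foot c",(262,221),.008),("foot d",(293,220),.008)]:
    print(n,ray("top",uv,z).round(3))
K,R,t=cam("wrist");s=st();c=-R.T@t;print(c,R.T@[0,0,1],R.T@[1,0,0],K[0,0])
```

```text
knobtop [0.528 0.122 0.204]
tubebase [0.524 0.123 0.008]
rackc [ 0.533 -0.242  0.015]
d355 [ 0.504 -0.125  0.03 ]
d379 [ 0.538 -0.2    0.018]
d404 [ 0.54  -0.278  0.018]
d430 [ 0.566 -0.357  0.03 ]
t219 [0.45  0.297 0.014]
t256 [0.413 0.177 0.028]
mug [ 0.766 -0.154  0.09 ]
bottle [0.731 0.019 0.1  ]
foot a [0.67  0.173 0.008]
foot b [0.673 0.081 0.008]
foot c [0.482 0.165 0.008]
foot d [0.488 0.068 0.008]
{'time_s': 0.9, 'q': [59.703, 19.595, 87.323, -0.001, 73.076, -8.365], 'tool_pos': [0.196, 0.487, 0.227], 'orientation': [179.994, 0.002, 158.069], 'ft_force': [0.2, 0.818, -0.337], 'width': 1.003, 'finger_force': 0.0}
[0.12812877 0.51542326 0.38534619] [ 0.25349015 -0.1017362  -0.96197323] [3.72761051e-01 9.27927363e-01 9.09060940e-05] 346.46540595417866
```

drive_tool(plan=[[2.4, -3.6, 1, 0, 0, 2.75, 1], [2.4, -3.6, 1, 0, 0, 2.75, 1], [2.4, -3.6, 1, 0, 0, 2.75, 1], [2.4, -3.6, 1, 0, 0, 2.75, 1], [2.4, -3.6, 1, 0, 0, 2.75, 1], [2.4, -3.6, 1, 0, 0, 2.75, 1], [2.4, -3.6, 1, 0, 0, 2.75, 1], [2.4, -3.6, 1, 0, 0, 2.7, 1]])

```text
time_s: 1.7
tool_pos: [0.3887, 0.1975, 0.3074]
orientation: [180.0, 0.0, -179.9]
ft_force: [1.0, 0.4, -0.3]
width: 0.998
finger_force: 0.0
```

drive_tool(plan=[[2, -3, 1, 0, 0, 0, 1], [2, -3, 1, 0, 0, 0, 1], [2, -1.7, 1, 0, 0, 0, 1], [0, 0, 0, 0, 0, 0, 1], [0, 0, 0, 0, 0, 0, 1]])

```text
time_s: 2.2
tool_pos: [0.448, 0.1218, 0.3365]
orientation: [180.0, -0.0, 179.9]
ft_force: [-0.2, 0.2, -0.1]
width: 1.0
finger_force: 0.0
```

Run:
```python
from h import *
s=st()
K,R,t=cam("wrist");print((-R.T@t).round(3),(R.T@[0,0,1]).round(3))
b=save("wrist","w1.png")
for l in["knob","canister","post","thick1","thin1"]:
    print(l,[(np.round(d["bbox"],1).tolist(),round(d["confidence"],2)) for d in spot_in(l,"wrist")])
for P in [(.528,.122,.204),(.528,.122,.12),(.528,.122,.008),(.623,.122,.166)]:print(proj("wrist",P))
```

```text
{'time_s': 2.2, 'q': [5.725, 9.293, 83.946, 0.024, 86.787, -84.223], 'tool_pos': [0.448, 0.122, 0.337], 'orientation': [179.979, -0.028, 179.947], 'ft_force': [-0.204, 0.234, -0.08], 'width': 1.0, 'finger_force': 0.0}
[0.375 0.123 0.495] [ 0.273  0.    -0.962]
knob []
canister [([319.3, 266.8, 72.0, 162.3], 0.92), ([320.9, 251.3, 71.9, 62.4], 0.46)]
post [([319.6, 265.6, 71.2, 165.2], 0.96), ([446.1, 164.2, 50.1, 46.5], 0.69)]
thick1 [([147.4, 204.1, 50.8, 46.2], 0.81), ([365.7, 139.5, 43.8, 41.4], 0.68), ([6.5, 238.9, 13.0, 21.1], 0.52)]
thin1 [([48.5, 228.0, 38.9, 39.4], 0.95), ([101.0, 226.3, 41.2, 40.5], 0.93), ([86.5, 110.2, 52.1, 44.7], 0.92), ([444.9, 165.1, 47.5, 48.1], 0.84), ([8.6, 103.0, 17.2, 38.2], 0.81)]
[317.1550231  280.13979622]
[317.54972397 245.68560125]
[317.8816942  216.70728327]
[317.26877018 341.17555721]
```

View pics/w1.png

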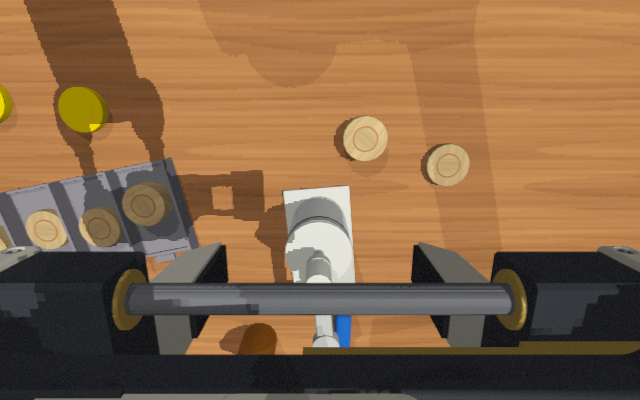

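The wrist image (up is -x) shows the foot's near corners at (283,190) and (348,186). The knob is near (320,272), behind the gripper bar, and the table discs are at (366,139) and (446,164). I'll back off to see the knob clearly.

drive_tool(plan=[[-3, 0, 0, 0, 0, 0, 1], [-3, 0, 0, 0, 0, 0, 1], [0, 0, 0, 0, 0, 0, 1], [0, 0, 0, 0, 0, 0, 1]])

```text
time_s: 2.9
tool_pos: [0.388, 0.1224, 0.3372]
orientation: [180.0, 0.1, -179.9]
ft_force: [0.4, -0.2, 0.9]
width: 1.0
finger_force: 0.0
```

Run:
```python
from h import *
s=st()
b=save("wrist","w2.png")
for l in["knob","canister","post"]:
    print(l,[(np.round(d["bbox"],1).tolist(),round(d["confidence"],2)) for d in spot_in(l,"wrist")])
for P in [(.528,.122,.204),(.528,.122,.12),(.623,.122,.166)]:print(proj("wrist",P).round())
cv2.imwrite("pics/w2c.png",cv2.resize(b[100:330,220:420,::-1],None,fx=2.6,fy=2.6,interpolation=cv2.INTER_CUBIC))
```

```text
{'time_s': 2.9, 'q': [6.678, 2.686, 91.375, 0.004, 85.847, -83.392], 'tool_pos': [0.388, 0.122, 0.337], 'orientation': [179.986, 0.092, -179.93], 'ft_force': [0.354, -0.23, 0.937], 'width': 1.0, 'finger_force': 0.0}
knob [([317.6, 307.1, 54.6, 80.7], 0.86)]
canister [([318.3, 282.9, 70.6, 126.7], 0.56)]
post [([319.5, 285.1, 68.3, 125.0], 0.78)]
[318. 335.]
[318. 291.]
[318. 385.]
```

View pics/w2c.png

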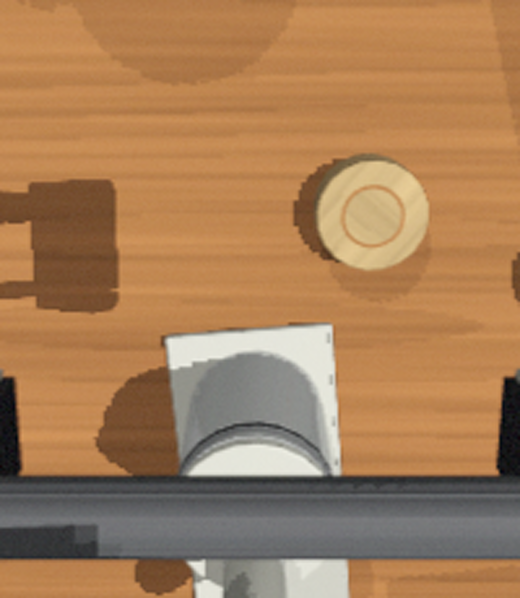

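The crop shows the tube under the gripper bar. Backing off moved it the wrong way, so I'll go forward instead.

drive_tool(plan=[[3, 0, 0, 0, 0, 0, 1], [4, 0, 0, 0, 0, 0, 1], [4, 0, 0, 0, 0, 0, 1], [3, 0, 0, 0, 0, 0, 1], [0, 0, 0, 0, 0, 0, 1], [0, 0, 0, 0, 0, 0, 1]])

```text
time_s: 3.7
tool_pos: [0.5284, 0.1219, 0.3355]
orientation: [-180.0, -0.1, 180.0]
ft_force: [-0.3, 0.8, -0.4]
width: 0.999
finger_force: 0.0
```

Run:
```python
from h import *
s=st()
b=save("wrist","w3.png")
for l in["knob","canister","post"]:
    print(l,[(np.round(d["bbox"],1).tolist(),round(d["confidence"],2)) for d in spot_in(l,"wrist")])
for P in [(.528,.122,.204),(.528,.122,.12),(.623,.122,.166)]:print(proj("wrist",P).round())
cv2.imwrite("pics/w3c.png",cv2.resize(b[70:300,200:440,::-1],None,fx=2.5,fy=2.5,interpolation=cv2.INTER_CUBIC))
```

```text
{'time_s': 3.7, 'q': [4.884, 18.24, 72.301, 0.011, 89.598, -85.111], 'tool_pos': [0.528, 0.122, 0.336], 'orientation': [-179.999, -0.139, 179.994], 'ft_force': [-0.324, 0.762, -0.395], 'width': 0.999, 'finger_force': 0.0}
knob [([317.3, 185.2, 72.0, 67.1], 0.83), ([321.8, 205.9, 72.4, 156.1], 0.51)]
canister [([319.2, 205.5, 74.5, 152.2], 0.86)]
post [([319.8, 204.3, 70.3, 155.3], 0.84), ([248.8, 315.2, 41.7, 76.6], 0.45)]
[318. 197.]
[318. 178.]
[318. 276.]
```

View pics/w3c.png

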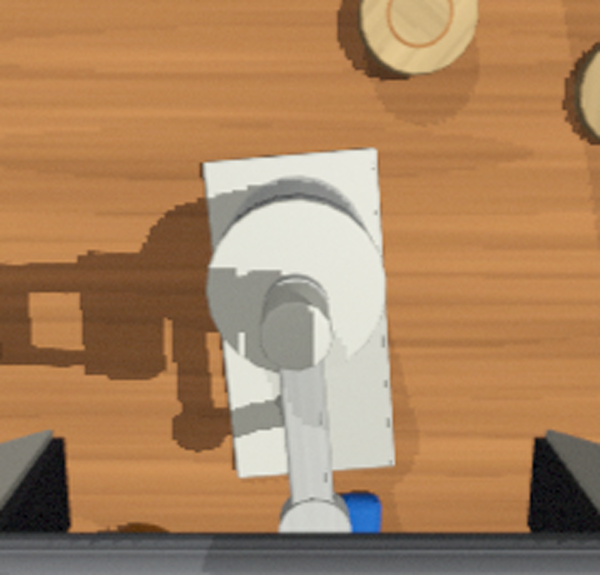

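Run:
```python
from h import *
f=lambda u,v:(200+u/2.5,70+v/2.5)
print("knob",ray("wrist",f(296,333),.204)); print("post",ray("wrist",f(313,530),.166))
C=[ray("wrist",f(*p),.008) for p in[(205,163),(376,149),(394,464),(240,478)]]
print(np.round(C,4))
d=(C[3]+C[2]-C[0]-C[1]);y=np.arctan2(d[1],d[0]);print("yaw",np.degrees(y),np.degrees(np.arctan2(*(C[1]-C[0])[:2]))*-1)
m=np.mean(C,0);print("origin",m[:2]-.045*np.array([np.cos(y),np.sin(y)]))
```

```text
knob [0.53393894 0.12247247 0.204     ]
post [0.63053001 0.12964689 0.166     ]
[[0.4902 0.0717 0.008 ]
 [0.4825 0.1661 0.008 ]
 [0.6704 0.182  0.008 ]
 [0.6798 0.0879 0.008 ]]
yaw 4.849491433477115 4.665634583499799
origin [0.53589703 0.12311402]
```

drive_tool(plan=[[0.65, 0.1, -3, 0, 0, 4.8, 1], [0, 0, -4, 0, 0, 0, 1], [0, 0, -4, 0, 0, 0, 1], [0, 0, -3.3, 0, 0, 0, 0.5], [0, 0, -2, 0, 0, 0, 0], [0, 0, 0, 0, 0, 0, -0.2], [0, 0, 0, 0, 0, 0, -0.2]], grip_force=30)

```text
time_s: 4.6
tool_pos: [0.5347, 0.1232, 0.1749]
orientation: [180.0, 0.1, -175.2]
ft_force: [-0.2, 0.3, -0.1]
width: 0.699
finger_force: 0.0
```

drive_tool(plan=[[0, 0, 0, 0, 0, 0, -0.8], [0, 0, 0, 0, 0, 0, -0.8], [0, 0, 0, 0, 0, 0, -0.8], [0, 0, 0, 0, 0, 0, -0.8], [0, 0, 0, 0, 0, 0, -0.8]])

```text
time_s: 5.1
tool_pos: [0.5346, 0.1228, 0.174]
orientation: [-180.0, 0.0, -175.2]
ft_force: [-0.5, -0.4, 2.1]
width: 0.277
finger_force: 30.0
```

drive_tool(plan=[[0, 0, 0.5, 0, 0, 0, -0.8], [0, 0, 0.7, 0, 0, 0, -0.8], [0, 0, 0.7, 0, 0, 0, -0.8], [0, 0, 0.55, 0, 0, 0, -0.8], [0, 0, 0, 0, 0, 0, -0.8], [0, 0, 0, 0, 0, 0, -0.8]])

```text
time_s: 5.7
tool_pos: [0.5346, 0.123, 0.1992]
orientation: [-180.0, 0.1, -175.2]
ft_force: [-0.7, -2.3, 3.6]
width: 0.275
finger_force: 30.0
```

Run:
```python
import numpy as np
p=np.array([.6297,.1308]);y=np.radians(4.8);o=p-.095*np.array([np.cos(y),np.sin(y)])
prev=o
for k in range(1,16):
    q=np.radians(7*k);d=.095*np.array([-np.cos(q),np.sin(q)]);R=np.array([[np.cos(y),-np.sin(y)],[np.sin(y),np.cos(y)]])
    c=p+R@d;print(7*k,c.round(4),((c-prev)*100).round(2));prev=c
```

```text
7 [0.5348 0.1344] [-0.03  1.16]
14 [0.5359 0.146 ] [0.12 1.15]
21 [0.5385 0.1573] [0.26 1.13]
28 [0.5424 0.1682] [0.39 1.09]
35 [0.5476 0.1786] [0.52 1.04]
42 [0.554  0.1882] [0.64 0.97]
49 [0.5616 0.197 ] [0.76 0.88]
56 [0.5702 0.2048] [0.86 0.78]
63 [0.5796 0.2115] [0.95 0.67]
70 [0.5899 0.217 ] [1.02 0.55]
77 [0.6007 0.2213] [1.08 0.42]
84 [0.6119 0.2241] [1.12 0.29]
91 [0.6234 0.2256] [1.15 0.15]
98 [0.635  0.2257] [1.16 0.01]
105 [0.6465 0.2243] [ 1.15 -0.14]
```

drive_tool(plan=[[-0.03, 1.16, 0, 0, 0, -7, -0.8], [0.12, 1.15, 0, 0, 0, -7, -0.8], [0.26, 1.13, 0, 0, 0, -7, -0.8], [0.39, 1.09, 0, 0, 0, -7, -0.8]])

```text
time_s: 6.1
tool_pos: [0.5431, 0.1684, 0.199]
orientation: [179.9, 0.2, 156.5]
ft_force: [5.9, -4.8, 0.1]
width: 0.276
finger_force: 30.0
```

drive_tool(plan=[[0.52, 1.04, 0, 0, 0, -7, -0.8], [0.64, 0.97, 0, 0, 0, -7, -0.8], [0.76, 0.88, 0, 0, 0, -7, -0.8], [0.86, 0.78, 0, 0, 0, -7, -0.8], [0.95, 0.67, 0, 0, 0, -7, -0.8], [1.02, 0.55, 0, 0, 0, -7, -0.8]])

```text
time_s: 6.7
tool_pos: [0.5912, 0.2158, 0.1989]
orientation: [179.9, 0.2, 114.5]
ft_force: [5.9, -9.4, 1.7]
width: 0.279
finger_force: 30.0
```

drive_tool(plan=[[1.08, 0.42, 0, 0, 0, -7, -0.8], [1.12, 0.29, 0, 0, 0, -7, -0.8], [1.15, 0.15, 0, 0, 0, -7, -0.8], [1.16, 0.01, 0, 0, 0, -7, -0.8], [0, 0, 0, 0, 0, 0, -0.8], [0, 0, 0, 0, 0, 0, -0.8]])

```text
time_s: 7.3
tool_pos: [0.6361, 0.2236, 0.1986]
orientation: [179.8, 0.2, 86.7]
ft_force: [3.6, -9.6, -0.1]
width: 0.275
finger_force: 30.0
```

drive_tool(plan=[[0, 0, 0, 0, 0, 0, 0.3], [0, 0, 0, 0, 0, 0, 0.3], [0, 0, 0, 0, 0, 0, 0.3], [0, 0, 3, 0, 0, 0, 0.5], [0, 0, 4, 0, 0, 8, 1], [-2, 0, 3, 0, 0, 8, 1], [-2, -0.4, 0, 0, 0, 8, 1], [-2, -0.4, 0, 0, 0, 8, 1]])

```text
time_s: 8.1
tool_pos: [0.574, 0.2184, 0.2994]
orientation: [179.9, 0.0, 119.2]
ft_force: [0.1, 0.2, -0.8]
width: 0.923
finger_force: 0.0
```

drive_tool(plan=[[-2, -0.4, 0, 0, 0, 8, 1], [-2, -0.4, 0, 0, 0, 8, 1], [-2, -0.4, 0, 0, 0, 8, 1], [-2, -0.4, 0, 0, 0, 8, 1], [-2, -0.4, 0, 0, 0, 8, 1], [-2, -0.4, 0, 0, 0, 8, 1], [-2, 0, 0, 0, 0, 8, 1], [-2, 0, 0, 0, 0, 5.3, 1]])

```text
time_s: 8.9
tool_pos: [0.4134, 0.1942, 0.2983]
orientation: [180.0, 0.0, -179.6]
ft_force: [-0.1, -0.1, 0.2]
width: 0.998
finger_force: 0.0
```

drive_tool(plan=[[-1.6, 0, 0, 0, 0, 0, 1], [0, 0, 0, 0, 0, 0, 1], [0, 0, 0, 0, 0, 0, 1]])

```text
time_s: 9.2
tool_pos: [0.3988, 0.1942, 0.2986]
orientation: [180.0, 0.1, -179.9]
ft_force: [-0.6, 0.9, -0.4]
width: 0.999
finger_force: 0.0
```

```bash
cat >> h.py <<'E'
def discs(cam_,labels=("thick1","thin1"),rng=None):
    """each detection: mask -> ellipse centre at hypothesised top height, with diameter there"""
    for l in labels:
        for d in regions_of(l,cam_):
            m=np.asarray(d["mask"],np.uint8)
            u,v,w,h=d["bbox"]
            c,_=cv2.findContours(m,cv2.RETR_EXTERNAL,cv2.CHAIN_APPROX_NONE)
            if not c: continue
            c=max(c,key=cv2.contourArea)
            print(l,np.round([u,v,w,h]).astype(int).tolist(),round(d["confidence"],2),
              "z14",ray(cam_,(u,v),.014)[:2].round(4),"z28",ray(cam_,(u,v),.028)[:2].round(4))
E
python3 - <<'E'
from h import *
s=st()
b=save("wrist","w4.png")
discs("wrist")
cv2.imwrite("pics/w4c.png",cv2.resize(b[:320,180:640,::-1],None,fx=1.6,fy=1.6,interpolation=cv2.INTER_CUBIC))
E
```

```text
{'time_s': 9.2, 'q': [16.042, 7.898, 91.458, 0.012, 80.571, -74.103], 'tool_pos': [0.399, 0.194, 0.299], 'orientation': [179.968, 0.067, -179.857], 'ft_force': [-0.559, 0.926, -0.438], 'width': 0.999, 'finger_force': 0.0}
thick1 [83, 237, 57, 31] 0.94 z14 [ 0.4956 -0.1258] z28 [ 0.4902 -0.1157]
thick1 [311, 180, 48, 46] 0.82 z14 [0.416 0.184] z28 [0.4132 0.1844]
thin1 [398, 205, 48, 47] 0.71 z14 [0.4489 0.2996] z28 [0.445  0.2963]
thin1 [22, 150, 43, 42] 0.7 z14 [ 0.3782 -0.1825] z28 [ 0.3766 -0.1706]
```

View pics/w4c.png

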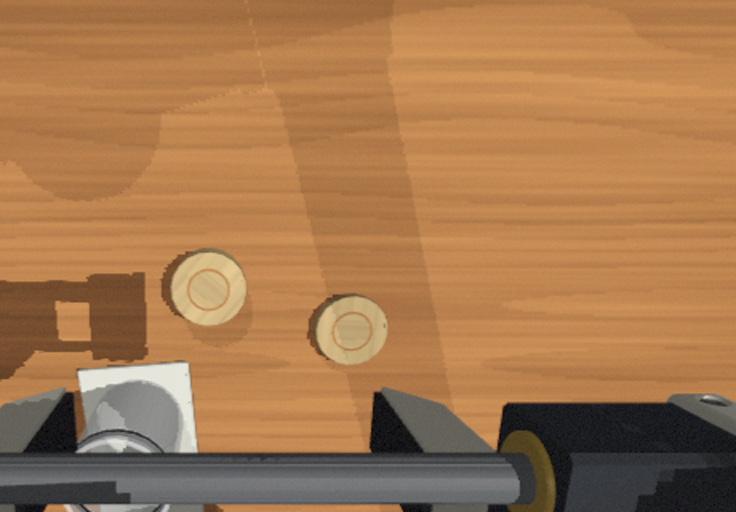

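Both table discs are clear: the thick one at crop (209,288), (0.413,0.184), and the thin one at crop (352,330), (0.449,0.300). I'll pick up the thick one first.

drive_tool(plan=[[1.45, -0.95, -4, 0, 0, 0, 1], [0, 0, -4.5, 0, 0, 0, 1], [0, 0, -4.5, 0, 0, 0, 1], [0, 0, -4.5, 0, 0, 0, 1], [0, 0, -4, 0, 0, 0, 1], [0, 0, -3.5, 0, 0, 0, 1], [0, 0, -2.2, 0, 0, 0, 1], [0, 0, 0, 0, 0, 0, 1]])

```text
time_s: 10.15
tool_pos: [0.4115, 0.1838, 0.0234]
orientation: [-179.9, -0.4, -179.9]
ft_force: [-0.0, 0.1, 0.4]
width: 1.0
finger_force: 0.0
```

drive_tool(plan=[[0, 0, -1.4, 0, 0, 0, 0.5], [0, 0, 0, 0, 0, 0, 0.2], [0, 0, 0, 0, 0, 0, 0.2], [0, 0, 0, 0, 0, 0, 0.2], [0, 0, 0, 0, 0, 0, 0], [0, 0, 0, 0, 0, 0, 0], [0, 0, 0, 0, 0, 0, 0]], grip_force=25)

```text
time_s: 10.85
tool_pos: [0.4138, 0.1846, 0.0132]
orientation: [180.0, 0.1, -179.9]
ft_force: [-0.1, -0.7, 6.5]
width: 0.643
finger_force: 25.0
```

drive_tool(plan=[[0, 0, 2, 0, 0, 0, 0], [0, 0, 3, 0, 0, 0, 0], [0, 0, 4, 0, 0, 0, 0], [0, 0, 4, 0, 0, 0, 0], [0, 0, 3, 0, 0, 0, 0], [3, -1.5, 0, 0, 0, 0, 0], [3, -1.5, 0, 0, 0, 0, 0], [0, 0, 0, 0, 0, 0, 0]])

```text
time_s: 11.65
tool_pos: [0.4761, 0.153, 0.1728]
orientation: [-180.0, 0.2, 180.0]
ft_force: [-0.8, 0.4, -1.1]
width: 0.649
finger_force: 25.0
```

Run:
```python
from h import *
s=st()
b=save("wrist","w5.png")
for l in ("thick1","canister"):print(l,[(np.round(d["bbox"]).tolist(),round(d["confidence"],2)) for d in spot_in(l,"wrist")])
x,y,z=s["tool_pos"];print(proj("wrist",(x,y,z+.013)),proj("wrist",(x,y,z-.015)))
```

```text
{'time_s': 11.65, 'q': [9.047, 19.902, 96.069, -0.041, 63.846, -80.931], 'tool_pos': [0.476, 0.153, 0.173], 'orientation': [-179.993, 0.187, 179.995], 'ft_force': [-0.809, 0.379, -1.126], 'width': 0.649, 'finger_force': 25.0}
thick1 [([34.0, 219.0, 68.0, 63.0], 0.66), ([320.0, 266.0, 130.0, 131.0], 0.6)]
canister [([288.0, 270.0, 113.0, 156.0], 0.55)]
[313.83059066 281.77505581] [314.59427984 256.89254916]
```

View pics/w5.png

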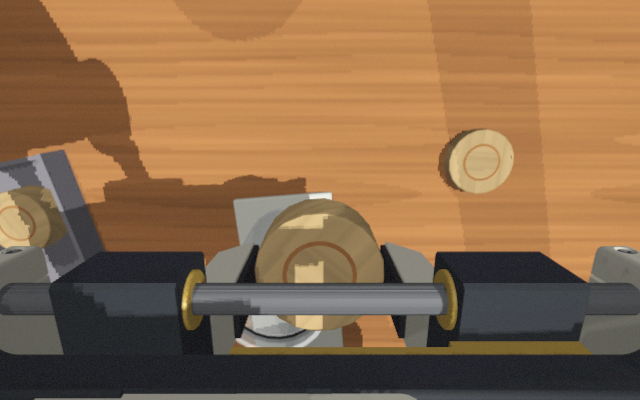

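The wrist view shows the thick disc held flat and centred at about (320,275). The thin disc is at (480,161). I'll refine the tube axis from the recorded swing positions.

Run:
```python
import numpy as np
from scipy.optimize import least_squares
P=np.array([[.5346,.123],[.5431,.1684],[.5912,.2158],[.6361,.2236]])
r=least_squares(lambda c:np.hypot(*(P-c).T)-.095,[.63,.13]);print(r.x,r.fun)
c=r.x;y=np.radians(4.8);print("axis",c-.095*np.array([np.cos(y),np.sin(y)]))
```

```text
[0.6294402  0.12882888] [ 1.91554535e-05 -2.36640259e-05  6.78557593e-06  4.83459390e-06]
axis [0.53477338 0.12087948]
```

drive_tool(plan=[[3, -1.5, 0, 0, 0, 0, 0], [2.9, -1.6, 0, 0, 0, 0, 0], [0, 0, 0, 0, 0, 0, 0], [0, 0, -2, 0, 0, 0, 0], [0, 0, -1.5, 0, 0, 0, 0], [0, 0, -0.6, 0, 0, 0, 0], [0, 0, -0.6, 0, 0, 0, 0], [0, 0, 0, 0, 0, 0, 0]])

```text
time_s: 12.6
tool_pos: [0.5326, 0.1231, 0.126]
orientation: [-179.9, 0.2, -179.8]
ft_force: [2.7, -6.2, 0.9]
width: 0.648
finger_force: 25.0
```

Run:
```python
from h import *
s=st()
b=save("scene","s6.png");a=save("wrist","w6.png")
B=cv2.resize(b[150:310,310:450,::-1],(490,560),interpolation=cv2.INTER_CUBIC)
A=cv2.resize(a[170:350,230:430,::-1],(311,280))
A=cv2.copyMakeBorder(A,0,280,0,0,cv2.BORDER_CONSTANT)
cv2.imwrite("pics/m6.png",np.hstack([B,A])[:,:800])
```

```text
{'time_s': 12.6, 'q': [5.041, 27.458, 92.147, -0.114, 60.234, -85.072], 'tool_pos': [0.533, 0.123, 0.126], 'orientation': [-179.915, 0.169, -179.83], 'ft_force': [2.729, -6.199, 0.878], 'width': 0.648, 'finger_force': 24.963}
```

View pics/m6.png

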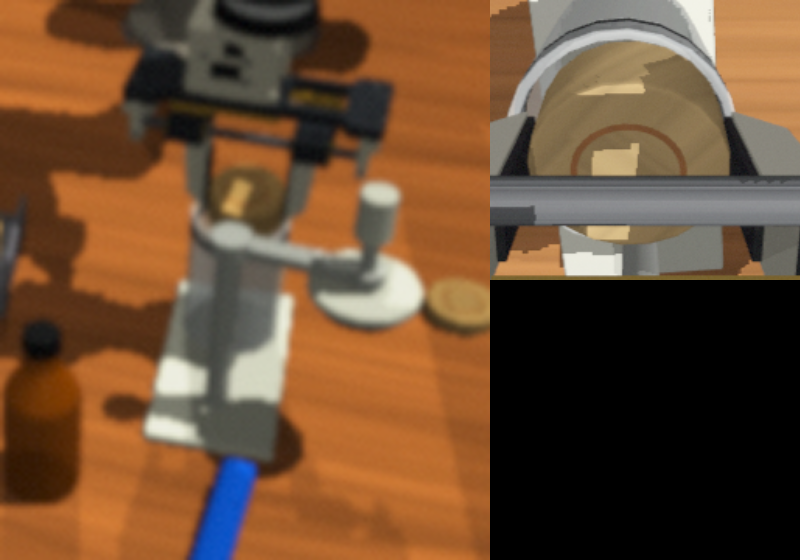

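The scene crop shows the disc sitting in the tube mouth, the arm swung well aside and the cap up. The force reading and the wrist crop both put the disc slightly towards +y and -x, so I'll nudge it.

drive_tool(plan=[[0.1, -0.15, 0, 0, 0, 0, 0], [0.1, -0.15, 0, 0, 0, 0, 0], [0, 0, 0, 0, 0, 0, 0], [0, 0, 0, 0, 0, 0, 0]])

```text
time_s: 13.1
tool_pos: [0.5336, 0.1207, 0.1251]
orientation: [180.0, -0.0, -179.9]
ft_force: [0.3, 0.2, -0.5]
width: 0.649
finger_force: 25.0
```

drive_tool(plan=[[0.1, -0.18, -0.2, 0, 0, 0, 0], [0, 0, 0, 0, 0, 0, 0], [0, 0, 0, 0, 0, 0, 0], [0, 0, 0, 0, 0, 0, 0.5], [0, 0, 0, 0, 0, 0, 0.5], [0, 0, 0, 0, 0, 0, 0.6], [0, 0, 0, 0, 0, 0, 0.6]])

```text
time_s: 13.8
tool_pos: [0.5352, 0.1186, 0.1234]
orientation: [180.0, 0.0, -179.9]
ft_force: [0.3, -0.7, -0.7]
width: 0.798
finger_force: 0.0
```

drive_tool(plan=[[0, 0, 3, 0, 0, 0, 1], [0, 0, 4, 0, 0, 0, 1], [0, 0, 3, 0, 0, 0, 1], [-1.5, 4, 2, 0, 0, 0, 1], [-2, 4, 1, 0, 0, 0, 1], [-2, 4, 0, 0, 0, 0, 1], [-2, 3, 0, 0, 0, 0, 1], [0, 0, 0, 0, 0, 0, 1]])

```text
time_s: 14.6
tool_pos: [0.4576, 0.2719, 0.2536]
orientation: [179.9, -0.0, -179.6]
ft_force: [1.4, 0.6, 0.4]
width: 1.002
finger_force: 0.0
```

Run:
```python
from h import *
s=st()
b=save("wrist","w7.png")
discs("wrist")
A=cv2.resize(b[100:300,100:440,::-1],None,fx=1.7,fy=1.7,interpolation=cv2.INTER_CUBIC)
cv2.imwrite("pics/w7c.png",A)
```

```text
{'time_s': 14.6, 'q': [22.409, 19.234, 83.527, 0.086, 77.236, -67.998], 'tool_pos': [0.458, 0.272, 0.254], 'orientation': [179.921, -0.029, -179.612], 'ft_force': [1.425, 0.618, 0.353], 'width': 1.002, 'finger_force': 0.0}
thick1 [173, 253, 19, 14] 0.67 z14 [0.5605 0.0886] z28 [0.5544 0.095 ]
thick1 [10, 213, 18, 45] 0.6 z14 [ 0.5093 -0.1012] z28 [ 0.505  -0.0882]
thin1 [342, 168, 54, 55] 0.85 z14 [0.4533 0.2961] z28 [0.451  0.2951]
```

View pics/w7c.png

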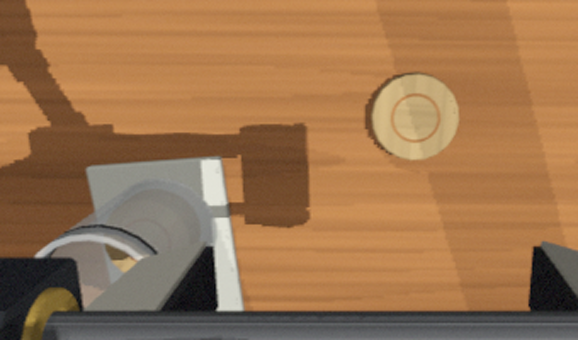

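The thin disc is at crop (415,117). The tube shows the first disc at the bottom, flat. Next are the thick discs from the rack; the thin one goes on top last.

drive_tool(plan=[[0, 0, 4, 0, 0, -8, 1], [0.5, -3, 1, 0, 0, -8, 1], [0.5, -4, 0, 0, 0, -8, 1], [0.5, -4, 0, 0, 0, -8, 1], [0.5, -4, 0, 0, 0, -8, 1], [0.5, -4, 0, 0, 0, -8, 1], [0.5, -4, 0, 0, 0, -8, 1], [0.5, -4, 0, 0, 0, -8, 1]])

```text
time_s: 15.55
tool_pos: [0.4951, -0.0047, 0.3033]
orientation: [180.0, 0.0, 115.7]
ft_force: [0.5, 0.4, -0.5]
width: 1.002
finger_force: 0.0
```

drive_tool(plan=[[0.5, -4, 0, 0, 0, -8, 1], [0.5, -4, 0, 0, 0, -8, 1], [0.5, -4, 0, 0, 0, -8, 1], [0, -3, 0, 0, 0, 0, 1], [0, 0, 0, 0, 0, 0, 1], [0, 0, 0, 0, 0, 0, 1]])

```text
time_s: 16.15
tool_pos: [0.5096, -0.1529, 0.3029]
orientation: [-180.0, -0.0, 91.9]
ft_force: [-0.3, -0.1, 0.7]
width: 1.002
finger_force: 0.0
```

Run:
```python
from h import *
s=st()
b=save("wrist","w8.png")
discs("wrist")
print([(np.round(d["bbox"]).tolist(),round(d["confidence"],2)) for d in spot_in("rack","wrist")])
```

```text
{'time_s': 16.15, 'q': [-24.964, 17.679, 78.057, 0.013, 84.304, -26.899], 'tool_pos': [0.51, -0.153, 0.303], 'orientation': [-179.97, -0.03, 91.933], 'ft_force': [-0.293, -0.077, 0.69], 'width': 1.002, 'finger_force': 0.0}
thick1 [359, 323, 39, 14] 0.85 z14 [ 0.5778 -0.3812] z28 [ 0.5756 -0.3717]
thick1 [316, 146, 48, 50] 0.64 z14 [ 0.5054 -0.1234] z28 [ 0.5055 -0.122 ]
thick1 [552, 25, 123, 50] 0.32 z14 [0.7759 0.0273] z28 [0.7675 0.0241]
thin1 [344, 256, 40, 43] 0.93 z14 [ 0.5505 -0.2736] z28 [ 0.5491 -0.2675]
thin1 [220, 197, 48, 40] 0.76 z14 [ 0.38   -0.1954] z28 [ 0.384  -0.1917]
thin1 [344, 202, 47, 46] 0.69 z14 [ 0.5454 -0.196 ] z28 [ 0.5442 -0.1923]
thin1 [232, 275, 16, 15] 0.67 z14 [ 0.3926 -0.3091] z28 [ 0.3962 -0.3019]
thin1 [546, 174, 107, 101] 0.44 z14 [ 0.807  -0.1473] z28 [ 0.7976 -0.1451]
[([336.0, 221.0, 133.0, 252.0], 0.56)]
```

View pics/w8.png

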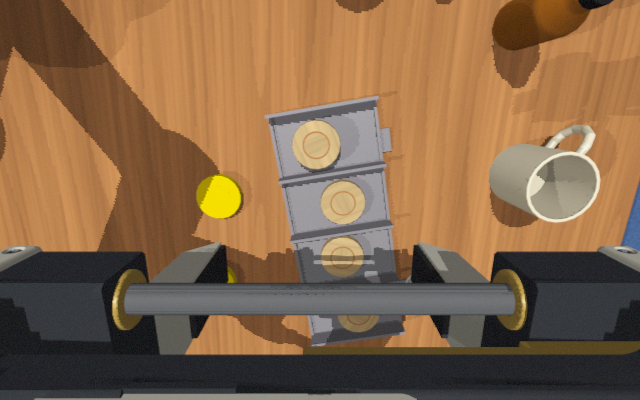

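Run:
```python
from h import *
a=ray("wrist",(281,182),.03);b=ray("wrist",(385,165),.03);d=b-a;print("rack yaw",np.degrees(np.arctan2(d[1],d[0])),np.hypot(*d[:2]))
for uv in[(316,145),(343,202),(343,257)]:
  for z in(.018,.032):
    c=ray("wrist",uv,z);w=proj("wrist",c+[.03,0,0])-proj("wrist",c-[.03,0,0]);print(uv,z,c.round(4),"exp px",w[0].round(1))
im=cv2.imread("pics/w8.png");cv2.imwrite("pics/w8c.png",cv2.resize(im[90:290,250:410],None,fx=3,fy=3,interpolation=cv2.INTER_CUBIC))
```

```text
rack yaw 11.633389239600923 0.13280491038109385
(316, 145) 0.018 [ 0.5053 -0.1211  0.018 ] exp px 47.3
(316, 145) 0.032 [ 0.5054 -0.1197  0.032 ] exp px 48.8
(343, 202) 0.018 [ 0.5439 -0.1945  0.018 ] exp px 45.1
(343, 202) 0.032 [ 0.5427 -0.1908  0.032 ] exp px 46.6
(343, 257) 0.018 [ 0.5484 -0.2736  0.018 ] exp px 43.1
(343, 257) 0.032 [ 0.5471 -0.2674  0.032 ] exp px 44.5
```

View pics/w8c.png

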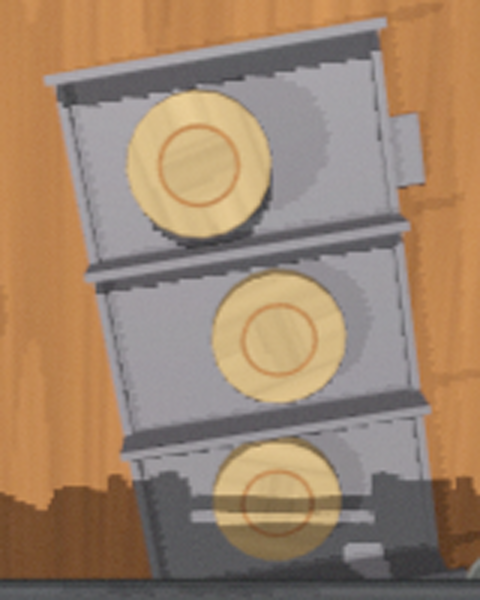

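In this crop the disc in the first compartment, at (199,165), is clearly thick. It is larger (48 px) and casts a longer shadow. The next two are thin at 44 and 42 px. I'll take the thick one.

drive_tool(plan=[[-0.5, 3.2, -1, 0, 0, 8.5, 1], [0, 0, -4.5, 0, 0, 0, 1], [0, 0, -4.5, 0, 0, 0, 1], [0, 0, -4.5, 0, 0, 0, 1], [0, 0, -4.5, 0, 0, 0, 1], [0, 0, -4, 0, 0, 0, 1], [0, 0, -3, 0, 0, 0, 1], [0, 0, 0, 0, 0, 0, 1]])

```text
time_s: 17.15
tool_pos: [0.5026, -0.1175, 0.04]
orientation: [-179.6, -0.2, 100.7]
ft_force: [-0.1, -0.4, 1.0]
width: 0.997
finger_force: 0.0
```

drive_tool(plan=[[0, 0, -1.5, 0, 0, 0, 1], [0, 0, -0.8, 0, 0, 0, 0.5], [0, 0, 0, 0, 0, 0, 0.2], [0, 0, 0, 0, 0, 0, 0.2], [0, 0, 0, 0, 0, 0, 0], [0, 0, 0, 0, 0, 0, 0], [0, 0, 0, 0, 0, 0, 0]], grip_force=25)

```text
time_s: 17.85
tool_pos: [0.5055, -0.1195, 0.0211]
orientation: [179.9, 0.0, 100.6]
ft_force: [-0.2, -0.2, 6.5]
width: 0.647
finger_force: 25.0
```

drive_tool(plan=[[0, 0, 2, 0, 0, 0, 0], [0, 0, 4, 0, 0, 0, 0], [0, 0, 4.5, 0, 0, 0, 0], [0, 0, 4.2, 0, 0, 8, 0], [0.3, 2, 0, 0, 0, 8, 0], [0.3, 3, 0, 0, 0, 8, 0], [0.3, 3, 0, 0, 0, 8, 0], [0.4, 3, 0, 0, 0, 8, 0]])

```text
time_s: 18.65
tool_pos: [0.5178, -0.0084, 0.1674]
orientation: [180.0, -0.0, 140.9]
ft_force: [0.4, -0.2, -1.7]
width: 0.644
finger_force: 25.0
```

drive_tool(plan=[[0.4, 3, 0, 0, 0, 8, 0], [0.4, 3, 0, 0, 0, 8, 0], [0.4, 3, 0, 0, 0, 8, 0], [0.4, 3, 0, 0, 0, 8, 0], [0, 0.8, 0, 0, 0, 7.4, 0], [0, 0, 0, 0, 0, 0, 0], [0, 0, 0, 0, 0, 0, 0]])

```text
time_s: 19.35
tool_pos: [0.5339, 0.1184, 0.1671]
orientation: [-180.0, -0.0, 179.8]
ft_force: [-0.2, -0.3, -1.0]
width: 0.648
finger_force: 25.0
```

Run:
```python
from h import *
s=st()
b=save("wrist","w9.png")
x,y,z=s["tool_pos"];print(proj("wrist",(x,y,z+.011)))
print([(np.round(d["bbox"]).tolist(),round(d["confidence"],2)) for d in spot_in("thick1","wrist")])
```

```text
{'time_s': 19.35, 'q': [4.475, 24.96, 88.999, -0.01, 66.068, -85.357], 'tool_pos': [0.534, 0.118, 0.167], 'orientation': [-179.989, -0.026, 179.837], 'ft_force': [-0.163, -0.26, -1.046], 'width': 0.648, 'finger_force': 25.0}
[317.89071667 270.93470994]
[([320.0, 195.0, 70.0, 30.0], 0.9), ([320.0, 270.0, 124.0, 126.0], 0.56), ([358.0, 340.0, 26.0, 15.0], 0.33)]
```

drive_tool(plan=[[0.1, 0.05, -2, 0, 0, 0, 0], [0, 0, -1, 0, 0, 0, 0], [0, 0, -0.7, 0, 0, 0, 0], [0, 0, -0.6, 0, 0, 0, 0], [0, 0, 0, 0, 0, 0, 0], [0, 0, 0, 0, 0, 0, 0]])

```text
time_s: 20.05
tool_pos: [0.5353, 0.1191, 0.1245]
orientation: [180.0, 0.0, -180.0]
ft_force: [-0.1, 0.0, -1.2]
width: 0.646
finger_force: 25.0
```

drive_tool(plan=[[0, 0, 0, 0, 0, 0, 0.5], [0, 0, 0, 0, 0, 0, 0.5], [0, 0, 0, 0, 0, 0, 0.6], [0, 0, 0, 0, 0, 0, 0.6], [0, 0, 3, 0, 0, 0, 1], [0, 0, 4, 0, 0, 0, 1], [0, -1, 4, 0, 0, -8, 1], [0, -3, 4, 0, 0, -8, 1]])

```text
time_s: 20.85
tool_pos: [0.5348, 0.0804, 0.2759]
orientation: [179.9, 0.0, 163.9]
ft_force: [0.5, -0.4, -0.4]
width: 0.999
finger_force: 0.0
```

drive_tool(plan=[[0, -4.5, 1.5, 0, 0, -8, 1], [0, -4.5, 0, 0, 0, -8, 1], [0, -4.5, 0, 0, 0, -8, 1], [0, -4.5, 0, 0, 0, -8, 1], [0.3, -4.5, 0, 0, 0, -8, 1], [0.3, -4.5, 0, 0, 0, -8, 1], [0.3, -4.5, 0, 0, 0, -8, 1], [0.4, -4.5, 0, 0, 0, -8, 1]])

```text
time_s: 21.65
tool_pos: [0.5478, -0.2827, 0.2895]
orientation: [180.0, 0.0, 99.7]
ft_force: [-0.3, 0.4, 0.0]
width: 0.998
finger_force: 0.0
```

drive_tool(plan=[[0.4, -4.5, 0, 0, 0, 0, 1], [0.4, -1, 0, 0, 0, 0, 1], [0, 0, 0, 0, 0, 0, 1], [0, 0, 0, 0, 0, 0, 1]])

```text
time_s: 22.05
tool_pos: [0.556, -0.3353, 0.289]
orientation: [-180.0, -0.1, 100.0]
ft_force: [-0.2, 0.6, 0.6]
width: 1.001
finger_force: 0.0
```

Run:
```python
from h import *
s=st()
b=save("wrist","w10.png")
discs("wrist")
cv2.imwrite("pics/w10c.png",cv2.resize(b[:290,120:520,::-1],None,fx=1.6,fy=1.6,interpolation=cv2.INTER_CUBIC))
save("scene","s10.png");save("top","t10.png");print("scene");
for l in("thick1","thin1"):
  for c in("scene","top"):print(l,c,[(np.round(d["bbox"]).astype(int).tolist(),round(d["confidence"],2)) for d in spot_in(l,c)])
```

```text
{'time_s': 22.05, 'q': [-37.862, 31.626, 58.433, 0.026, 89.988, -47.885], 'tool_pos': [0.556, -0.335, 0.289], 'orientation': [-179.988, -0.052, 100.022], 'ft_force': [-0.24, 0.646, 0.643], 'width': 1.001, 'finger_force': 0.0}
thick1 [329, 187, 45, 48] 0.93 z14 [ 0.5729 -0.3543] z28 [ 0.5719 -0.3513]
thin1 [188, 28, 58, 52] 0.86 z14 [ 0.3818 -0.2006] z28 [ 0.3871 -0.2026]
thin1 [169, 135, 54, 47] 0.8 z14 [ 0.3679 -0.3246] z28 [ 0.3736 -0.3226]
thin1 [320, 122, 45, 51] 0.75 z14 [ 0.548  -0.2765] z28 [ 0.5479 -0.276 ]
thin1 [329, 51, 55, 60] 0.68 z14 [ 0.5438 -0.1961] z28 [ 0.5438 -0.1982]
scene
thick1 scene [([224, 217, 21, 15], 0.58)]
thick1 top [([430, 199, 21, 22], 0.5), ([403, 209, 18, 20], 0.45)]
thin1 scene [([274, 225, 21, 17], 0.8), ([442, 239, 22, 14], 0.67), ([294, 196, 14, 16], 0.59), ([250, 221, 21, 14], 0.56), ([262, 187, 14, 14], 0.48)]
thin1 top [([379, 206, 18, 22], 0.67), ([220, 230, 18, 19], 0.66), ([403, 210, 18, 19], 0.63), ([377, 259, 17, 17], 0.53)]
```

View pics/w10c.png

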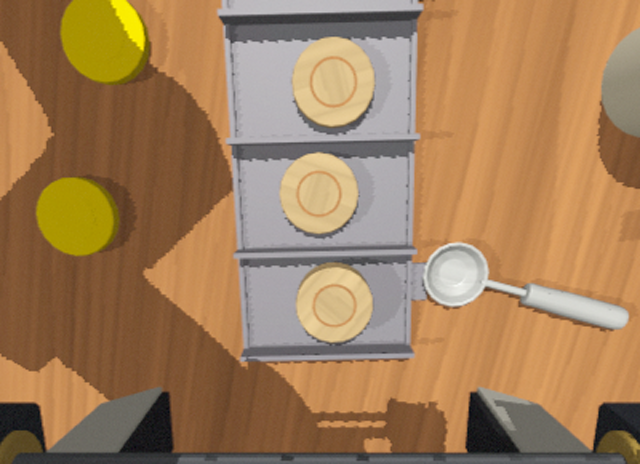

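The last compartment's disc is at crop (334,305) and is thick, with its side showing. The spoon bowl is close by at (455,272), so I'll approach with a partly open hand.

Run:
```python
from h import *
print(ray("wrist",(328.8,190.6),.032), ray("wrist",(120+413/1.6,250/1.6),.008),"spoon bowl", ray("wrist",(120+424/1.6,272/1.6),.01))
```

```text
[ 0.57250571 -0.35616215  0.032     ] [ 0.62758382 -0.30668136  0.008     ] spoon bowl [ 0.63971457 -0.3220452   0.01      ]
```

drive_tool(plan=[[1.6, -2.1, -2.5, 0, 0, 0, 0.7], [0, 0, -4.5, 0, 0, 0, 0.7], [0, 0, -4.5, 0, 0, 0, 0.7], [0, 0, -4.5, 0, 0, 0, 0.7], [0, 0, -4.5, 0, 0, 0, 0.7], [0, 0, -3.4, 0, 0, 0, 0.7], [0, 0, 0, 0, 0, 0, 0.7]])

```text
time_s: 23.2
tool_pos: [0.5692, -0.3546, 0.0446]
orientation: [-179.6, -0.5, 100.0]
ft_force: [-0.1, 0.6, 0.1]
width: 0.853
finger_force: 0.0
```

drive_tool(plan=[[0, 0, -1.8, 0, 0, 0, 0.7], [0, 0, -1.2, 0, 0, 0, 0.5], [0, 0, 0, 0, 0, 0, 0.2], [0, 0, 0, 0, 0, 0, 0.2], [0, 0, 0, 0, 0, 0, 0], [0, 0, 0, 0, 0, 0, 0], [0, 0, 0, 0, 0, 0, 0]], grip_force=25)

```text
time_s: 23.9
tool_pos: [0.5725, -0.3572, 0.0213]
orientation: [179.9, 0.1, 100.0]
ft_force: [-0.2, -0.2, 3.4]
width: 0.652
finger_force: 25.0
```

drive_tool(plan=[[0, 0, 2, 0, 0, 0, 0], [0, 0, 4, 0, 0, 0, 0], [0, 0, 4.5, 0, 0, 0, 0], [0, 0, 4.1, 0, 0, 0, 0], [-0.3, 3, 0, 0, 0, 8, 0], [-0.3, 4.3, 0, 0, 0, 8, 0], [-0.35, 4.3, 0, 0, 0, 8, 0], [-0.4, 4.3, 0, 0, 0, 8, 0]])

```text
time_s: 24.7
tool_pos: [0.5581, -0.1964, 0.1665]
orientation: [180.0, 0.0, 132.3]
ft_force: [0.4, 0.0, -1.1]
width: 0.644
finger_force: 25.0
```

drive_tool(plan=[[-0.4, 4.3, 0, 0, 0, 8, 0], [-0.4, 4.3, 0, 0, 0, 8, 0], [-0.4, 4.3, 0, 0, 0, 8, 0], [-0.4, 4.3, 0, 0, 0, 8, 0], [-0.4, 4.3, 0, 0, 0, 8, 0], [-0.4, 4.3, 0, 0, 0, 8, 0], [0, 4, 0, 0, 0, 0, 0], [0, 0, 0, 0, 0, 0, 0]])

```text
time_s: 25.5
tool_pos: [0.5339, 0.1046, 0.1666]
orientation: [179.9, 0.0, -179.7]
ft_force: [0.2, -0.8, -0.8]
width: 0.646
finger_force: 25.0
```

drive_tool(plan=[[0, 1.5, 0, 0, 0, 0, 0], [0, 0, 0, 0, 0, 0, 0], [0, 0, 0, 0, 0, 0, 0]])

```text
time_s: 25.8
tool_pos: [0.5347, 0.1146, 0.1662]
orientation: [-180.0, -0.0, 180.0]
ft_force: [0.3, -0.5, -0.1]
width: 0.647
finger_force: 25.0
```

drive_tool(plan=[[0, 0.45, 0, 0, 0, 0, 0], [0, 0, -2, 0, 0, 0, 0], [0, 0, -1, 0, 0, 0, 0], [0, 0, -0.6, 0, 0, 0, 0], [0, 0, -0.5, 0, 0, 0, 0], [0, 0, 0, 0, 0, 0, 0], [0, 0, 0, 0, 0, 0, 0]])

```text
time_s: 26.5
tool_pos: [0.5348, 0.1196, 0.1256]
orientation: [180.0, 0.0, -180.0]
ft_force: [-0.4, -1.1, -0.4]
width: 0.644
finger_force: 25.0
```

Run:
```python
from h import *
im=cv2.imread("pics/s10.png");A=cv2.resize(im[180:300,340:420],(400,600),interpolation=cv2.INTER_CUBIC)
b=save("scene","s11.png");B=cv2.resize(b[180:300,340:420,::-1],(400,600),interpolation=cv2.INTER_CUBIC)
cv2.imwrite("pics/m11.png",np.hstack([A,B]))
```

```text
(no output)
```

View pics/m11.png

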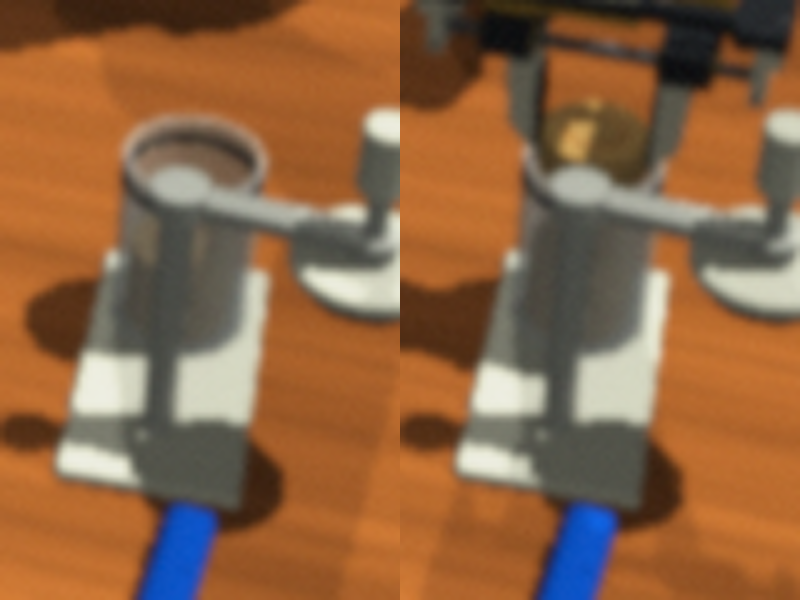

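The scene crops show the stack in the tube, apparently flat, with the third disc free in the mouth. I'll release it and go for the thin disc on the table.

drive_tool(plan=[[0, 0, 0, 0, 0, 0, 0.5], [0, 0, 0, 0, 0, 0, 0.5], [0, 0, 0, 0, 0, 0, 0.6], [0, 0, 0, 0, 0, 0, 0.6], [0, 0, 4, 0, 0, 0, 1], [0, 0, 4.5, 0, 0, 0, 1], [-1.5, 3.5, 2.5, 0, 0, 0, 1], [-2, 4, 1, 0, 0, 0, 1]])

```text
time_s: 27.35
tool_pos: [0.5011, 0.1947, 0.2485]
orientation: [179.9, 0.3, 179.8]
ft_force: [0.2, 0.7, -0.1]
width: 1.0
finger_force: 0.0
```

drive_tool(plan=[[-2.3, 4, 0, 0, 0, 0, 1], [-2.3, 4, 0, 0, 0, 0, 1], [0, 0, 0, 0, 0, 0, 1], [0, 0, 0, 0, 0, 0, 1]])

```text
time_s: 27.75
tool_pos: [0.4531, 0.2753, 0.2454]
orientation: [-180.0, 0.0, -179.8]
ft_force: [-0.3, -0.1, 0.7]
width: 0.998
finger_force: 0.0
```

Run:
```python
from h import *
s=st()
b=save("wrist","w12.png")
discs("wrist")
# stack in tube: crop around axis for ring ellipse check
for z in(.064,.092,.12):print(z,proj("wrist",(.535,.119,z)).round())
```

```text
{'time_s': 27.75, 'q': [23.008, 19.331, 84.692, -0.021, 75.957, -67.157], 'tool_pos': [0.453, 0.275, 0.245], 'orientation': [-179.989, 0.026, -179.83], 'ft_force': [-0.344, -0.077, 0.744], 'width': 0.998, 'finger_force': 0.0}
thick1 [160, 265, 24, 29] 0.7 z14 [0.566  0.0791] z28 [0.5593 0.0861]
thick1 [23, 205, 43, 86] 0.48 z14 [ 0.4896 -0.0711] z28 [ 0.4856 -0.0586]
thin1 [342, 172, 55, 56] 0.78 z14 [0.4506 0.3002] z28 [0.4481 0.2993]
0.064 [173. 259.]
0.092 [162. 270.]
0.12 [148. 284.]
```

drive_tool(plan=[[-0.1, 2.3, -2, 0, 0, 0, 1], [0, 0, -4.5, 0, 0, 0, 1], [0, 0, -4.5, 0, 0, 0, 1], [0, 0, -4.5, 0, 0, 0, 1], [0, 0, -4, 0, 0, 0, 1], [0, 0, -2.5, 0, 0, 0, 1], [0, 0, 0, 0, 0, 0, 1]])

```text
time_s: 28.6
tool_pos: [0.4511, 0.2953, 0.0218]
orientation: [-179.8, -0.4, 179.9]
ft_force: [0.6, -0.1, 0.4]
width: 0.997
finger_force: 0.0
```

drive_tool(plan=[[0, 0, -1.2, 0, 0, 0, 1], [0, 0, -0.75, 0, 0, 0, 0.5], [0, 0, 0, 0, 0, 0, 0.2], [0, 0, 0, 0, 0, 0, 0.2], [0, 0, 0, 0, 0, 0, 0], [0, 0, 0, 0, 0, 0, 0], [0, 0, 0, 0, 0, 0, 0]], grip_force=25)

```text
time_s: 29.3
tool_pos: [0.4531, 0.298, 0.0065]
orientation: [180.0, 0.1, -180.0]
ft_force: [-0.7, 0.3, 4.3]
width: 0.643
finger_force: 25.0
```

drive_tool(plan=[[0, 0, 2, 0, 0, 0, 0], [0, 0, 4, 0, 0, 0, 0], [0, 0, 5, 0, 0, 0, 0], [0, 0, 5, 0, 0, 0, 0], [1, -3.3, 0, 0, 0, 0, 0], [1.5, -4, 0, 0, 0, 0, 0], [2, -4, 0, 0, 0, 0, 0], [2, -4, 0, 0, 0, 0, 0]])

```text
time_s: 30.1
tool_pos: [0.5178, 0.1433, 0.166]
orientation: [180.0, 0.0, -179.9]
ft_force: [0.5, 0.6, 0.5]
width: 0.645
finger_force: 25.0
```

drive_tool(plan=[[1.7, -2.6, 0, 0, 0, 0, 0], [0, 0, 0, 0, 0, 0, 0], [0, 0, 0, 0, 0, 0, 0]])

```text
time_s: 30.4
tool_pos: [0.5344, 0.1182, 0.1654]
orientation: [180.0, -0.1, 179.9]
ft_force: [-0.8, 0.4, -0.3]
width: 0.641
finger_force: 25.0
```

Run:
```python
from h import *
s=st()
b=save("wrist","w13.png")
x,y,z=s["tool_pos"];print(proj("wrist",(x,y,z+.008)))
for l in("thin1","thick1"):print(l,[(np.round(d["bbox"]).tolist(),round(d["confidence"],2)) for d in spot_in(l,"wrist")])
```

```text
{'time_s': 30.4, 'q': [4.433, 25.113, 89.035, 0.024, 65.903, -85.497], 'tool_pos': [0.534, 0.118, 0.165], 'orientation': [179.982, -0.053, 179.92], 'ft_force': [-0.808, 0.419, -0.338], 'width': 0.641, 'finger_force': 25.0}
[315.52094708 268.90072684]
thin1 [([7.0, 209.0, 15.0, 38.0], 0.77), ([319.0, 258.0, 127.0, 123.0], 0.69)]
thick1 [([324.0, 198.0, 80.0, 40.0], 0.92)]
```

drive_tool(plan=[[0.4, 0.1, -2, 0, 0, 0, 0], [0, 0, -1, 0, 0, 0, 0], [0, 0, -0.8, 0, 0, 0, 0], [0, 0, -0.5, 0, 0, 0, 0], [0, 0, 0, 0, 0, 0, 0], [0, 0, 0, 0, 0, 0, 0]])

```text
time_s: 31.15
tool_pos: [0.5387, 0.1197, 0.1231]
orientation: [180.0, 0.0, -180.0]
ft_force: [0.0, -0.4, -0.1]
width: 0.642
finger_force: 25.0
```

drive_tool(plan=[[0, 0, 0, 0, 0, 0, 0.5], [0, 0, 0, 0, 0, 0, 0.5], [0, 0, 0, 0, 0, 0, 0.6], [0, 0, 0, 0, 0, 0, 0.6], [0, 0, 4, 0, 0, 0, 1], [0, 0, 4.5, 0, 0, 0, 1], [-2, 0, 3, 0, 0, 0, 1], [0, 0, 0, 0, 0, 0, 1]])

```text
time_s: 31.95
tool_pos: [0.5193, 0.12, 0.2426]
orientation: [180.0, 0.5, -180.0]
ft_force: [0.3, -0.5, -0.5]
width: 0.996
finger_force: 0.0
```

Run:
```python
from h import *
s=st()
b=save("wrist","w14.png")
discs("wrist")
print(proj("wrist",(.535,.119,.106)),proj("wrist",(.535,.149,.106)),proj("wrist",(.535,.119,.12)))
A=cv2.resize(b[100:300,220:420,::-1],(400,400),interpolation=cv2.INTER_CUBIC)
a=save("scene","s14.png");B=cv2.resize(a[190:290,340:420,::-1],(320,400),interpolation=cv2.INTER_CUBIC)
cv2.imwrite("pics/m14.png",np.hstack([A,B]))
```

```text
{'time_s': 31.95, 'q': [4.76, 19.476, 84.935, 0.011, 75.128, -85.28], 'tool_pos': [0.519, 0.12, 0.243], 'orientation': [179.952, 0.459, -179.962], 'ft_force': [0.281, -0.479, -0.47], 'width': 0.996, 'finger_force': 0.0}
thick1 [320, 184, 49, 8] 0.5 z14 [0.5282 0.1217] z28 [0.5252 0.1217]
thick1 [418, 326, 43, 21] 0.46 z14 [0.7128 0.2474] z28 [0.703  0.2428]
thin1 [42, 192, 62, 56] 0.94 z14 [ 0.5369 -0.1937] z28 [ 0.5336 -0.1822]
thin1 [318, 210, 73, 69] 0.84 z14 [0.5575 0.1187] z28 [0.5533 0.1187]
thin1 [381, 331, 138, 30] 0.65 z14 [0.7179 0.1995] z28 [0.7079 0.1966]
thin1 [24, 36, 47, 62] 0.62 z14 [ 0.3756 -0.1767] z28 [ 0.3781 -0.1658]
[317.37821306 215.13749355] [351.64568616 215.17365434] [317.29507792 220.09451633]
```

View pics/m14.png

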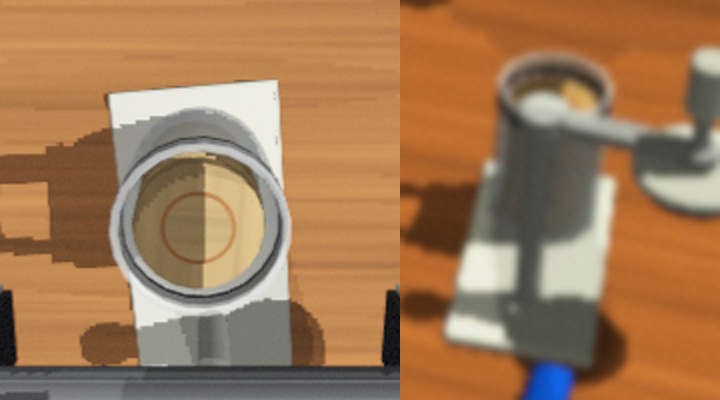

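The stack's top disc lies flat, concentric and at the band, with its ring at crop (199,228). All three thick discs were gripped above 14 mm height, so the stack is 3×28+14 = 98 mm. The two leftover thin discs are already in the rack. Next I'll fetch the cap back.

drive_tool(plan=[[0, 0, 4, 0, 0, -8, 1], [0.5, 0.5, 2, 0, 0, -8, 1], [1.2, 1.1, 0, 0, 0, -8, 1], [1.2, 1.1, 0, 0, 0, -8, 1], [1.2, 1.1, 0, 0, 0, -8, 1], [1.2, 1.1, 0, 0, 0, -8, 1], [1.2, 1.1, 0, 0, 0, -8, 1], [1.2, 1.1, 0, 0, 0, -8, 1]])

```text
time_s: 32.95
tool_pos: [0.596, 0.1909, 0.2955]
orientation: [-179.8, -0.1, 115.7]
ft_force: [-0.5, -0.1, -0.8]
width: 1.0
finger_force: 0.0
```

drive_tool(plan=[[1.2, 1.1, 0, 0, 0, -8, 1], [1.2, 1.1, 0, 0, 0, -8, 1], [1.2, 1.1, 0, 0, 0, -8, 1], [0.5, 0, 0, 0, 0, -5, 1], [0, 0, 0, 0, 0, 0, 1], [0, 0, 0, 0, 0, 0, 1]])

```text
time_s: 33.55
tool_pos: [0.6364, 0.2234, 0.296]
orientation: [-179.9, 0.0, 87.1]
ft_force: [0.4, -0.1, 0.9]
width: 1.002
finger_force: 0.0
```

Run:
```python
from h import *
s=st()
b=save("wrist","w15.png")
print([(np.round(d["bbox"]).tolist(),round(d["confidence"],2)) for d in spot_in("knob","wrist")])
x,y,z=s["tool_pos"];print(proj("wrist",(.636,.2236,.229)))
```

```text
{'time_s': 33.55, 'q': [12.842, 34.865, 51.772, -0.004, 93.517, 15.695], 'tool_pos': [0.636, 0.223, 0.296], 'orientation': [-179.853, 0.045, 87.147], 'ft_force': [0.41, -0.091, 0.851], 'width': 1.002, 'finger_force': 0.0}
[([319.0, 192.0, 88.0, 90.0], 0.9)]
[318.29529937 220.50244991]
```

drive_tool(plan=[[0, 0, -4, 0, 0, 0, 1], [0, 0, -3.5, 0, 0, 0, 1], [0, 0, -2.2, 0, 0, 0, 0.4], [0, 0, 0, 0, 0, 0, 0], [0, 0, 0, 0, 0, 0, -0.2], [0, 0, 0, 0, 0, 0, -0.8], [0, 0, 0, 0, 0, 0, -0.8], [0, 0, 0, 0, 0, 0, -0.8]], grip_force=25)

```text
time_s: 34.45
tool_pos: [0.637, 0.2237, 0.2021]
orientation: [179.9, -0.0, 87.0]
ft_force: [0.9, 1.0, -0.1]
width: 0.527
finger_force: 0.0
```

drive_tool(plan=[[0, 0, 0, 0, 0, 0, -0.8], [0, 0, 0, 0, 0, 0, -0.8], [0, 0, 0, 0, 0, 0, -0.8]])

```text
time_s: 34.75
tool_pos: [0.6366, 0.2237, 0.2008]
orientation: [180.0, -0.0, 87.0]
ft_force: [1.2, 0.1, 0.4]
width: 0.278
finger_force: 25.0
```

Run:
```python
import numpy as np
p=np.array([.6294,.1288]);s=np.array([.6361,.2236])
a0=np.arctan2(*(s-p)[::-1]);print(np.degrees(a0))
prev=p+.095*np.array([np.cos(a0),np.sin(a0)])
# ends at angle 180+yaw; knob at start TCP (.5346,.123)->183.5 ; yaw est 4.8
for k in range(1,16):
    a=a0+np.radians(6.7*k);c=p+.095*np.array([np.cos(a),np.sin(a)]);print(np.degrees(a).round(1),c.round(4),((c-prev)*100).round(2));prev=c
```

```text
85.95733679134173
92.7 [0.625  0.2237] [-1.11  0.01]
99.4 [0.614  0.2225] [-1.1  -0.12]
106.1 [0.6031 0.2201] [-1.08 -0.24]
112.8 [0.5927 0.2164] [-1.05 -0.37]
119.5 [0.5827 0.2115] [-1.   -0.49]
126.2 [0.5733 0.2055] [-0.93 -0.6 ]
132.9 [0.5648 0.1984] [-0.86 -0.71]
139.6 [0.5571 0.1904] [-0.77 -0.8 ]
146.3 [0.5504 0.1816] [-0.67 -0.89]
153.0 [0.5448 0.172 ] [-0.56 -0.96]
159.7 [0.5403 0.1618] [-0.45 -1.02]
166.4 [0.5371 0.1512] [-0.32 -1.06]
173.1 [0.5351 0.1403] [-0.2  -1.09]
179.8 [0.5344 0.1292] [-0.07 -1.11]
186.5 [0.535  0.1181] [ 0.06 -1.11]
```

drive_tool(plan=[[-1.11, 0.01, 0, 0, 0, 6.7, -0.8], [-1.1, -0.12, 0, 0, 0, 6.7, -0.8], [-1.08, -0.24, 0, 0, 0, 6.7, -0.8], [-1.05, -0.37, 0, 0, 0, 6.7, -0.8], [-1, -0.49, 0, 0, 0, 6.7, -0.8], [-0.93, -0.6, 0, 0, 0, 6.7, -0.8], [-0.86, -0.71, 0, 0, 0, 6.7, -0.8]])

```text
time_s: 35.45
tool_pos: [0.5647, 0.1985, 0.2007]
orientation: [180.0, -0.0, 134.2]
ft_force: [0.9, -0.2, -0.9]
width: 0.273
finger_force: 25.0
```

drive_tool(plan=[[-0.77, -0.8, 0, 0, 0, 6.7, -0.8], [-0.67, -0.89, 0, 0, 0, 6.7, -0.8], [-0.56, -0.96, 0, 0, 0, 6.7, -0.8], [-0.45, -1.02, 0, 0, 0, 6.7, -0.8], [-0.32, -1.06, 0, 0, 0, 6.7, -0.8], [-0.2, -1.09, 0, 0, 0, 6.7, -0.8], [0, 0, 0, 0, 0, 0, -0.8], [0, 0, 0, 0, 0, 0, -0.8]])

```text
time_s: 36.25
tool_pos: [0.5349, 0.1403, 0.2007]
orientation: [-180.0, -0.1, 173.9]
ft_force: [-4.1, -1.2, 0.9]
width: 0.275
finger_force: 25.0
```

drive_tool(plan=[[-0.05, -0.8, 0, 0, 0, 5, -0.8], [-0.03, -0.4, 0, 0, 0, 3, -0.8], [0, -0.3, 0, 0, 0, 2, -0.8], [0, 0, 0, 0, 0, 0, -0.8], [0, 0, 0, 0, 0, 0, -0.8]])

```text
time_s: 36.75
tool_pos: [0.5342, 0.1248, 0.2007]
orientation: [-179.9, -0.1, -176.1]
ft_force: [-4.9, -2.7, 1.1]
width: 0.277
finger_force: 25.0
```

drive_tool(plan=[[0.03, -0.2, 0, 0, 0, 0, -0.8], [0.03, -0.2, 0, 0, 0, 0, -0.8], [0, 0, 0, 0, 0, 0, -0.8], [0, 0, 0, 0, 0, 0, -0.8]])

```text
time_s: 37.15
tool_pos: [0.5344, 0.1223, 0.2007]
orientation: [179.9, -0.1, -176.0]
ft_force: [-4.8, 1.2, 2.1]
width: 0.278
finger_force: 25.0
```

drive_tool(plan=[[0.05, -0.2, 0, 0, 0, 0, -0.8], [0, -0.2, 0, 0, 0, 0, -0.8], [0, 0, 0, 0, 0, 0, -0.8], [0, 0, 0, 0, 0, 0, -0.8]])

```text
time_s: 37.55
tool_pos: [0.5346, 0.1203, 0.2006]
orientation: [179.8, -0.1, -175.9]
ft_force: [-6.6, 9.0, 2.7]
width: 0.278
finger_force: 25.0
```

drive_tool(plan=[[0, 0.1, -0.6, 0, 0, 0, -0.8], [0, 0, -0.7, 0, 0, 0, -0.8], [0, 0, -0.6, 0, 0, 0, -0.8], [0, 0, -0.4, 0, 0, 0, -0.8], [0, 0, 0, 0, 0, 0, -0.8]])

```text
time_s: 38.05
tool_pos: [0.5345, 0.1204, 0.1768]
orientation: [179.9, -0.2, -175.9]
ft_force: [-4.0, 6.3, -3.2]
width: 0.279
finger_force: 25.0
```

drive_tool(plan=[[0, 0, -0.2, 0, 0, 0, -0.8], [0, 0, -0.1, 0, 0, 0, -0.8], [0, 0, 0, 0, 0, 0, -0.8], [0, 0, 0, 0, 0, 0, -0.8]])

```text
time_s: 38.45
tool_pos: [0.5346, 0.1204, 0.1759]
orientation: [179.9, -0.1, -175.9]
ft_force: [-10.0, 5.6, 12.2]
width: 0.279
finger_force: 25.0
```

drive_tool(plan=[[0.1, 0, -0.15, 0, 0, 0, -0.8], [0, 0, -0.1, 0, 0, 0, -0.8], [0, 0, 0, 0, 0, 0, -0.8], [0, 0, 0, 0, 0, 0, -0.8]])

```text
time_s: 38.85
tool_pos: [0.5351, 0.1205, 0.1755]
orientation: [179.8, -0.1, -176.0]
ft_force: [-16.6, 4.3, 26.2]
width: 0.276
finger_force: 25.0
```

drive_tool(plan=[[0, 0, 0.2, 0, 0, 0, 0.2], [0, 0, 0, 0, 0, 0, 0.3], [0, 0, 0, 0, 0, 0, 0.3], [0, 0, 3, 0, 0, 0, 0.3], [0, 0, 3, 0, 0, 0, -0.9], [0, 0, 0, 0, 0, 0, -1], [0, 0, 0, 0, 0, 0, -1], [0, 0, 0, 0, 0, 0, -1]])

```text
time_s: 39.65
tool_pos: [0.5364, 0.1181, 0.2328]
orientation: [180.0, -0.1, -175.9]
ft_force: [0.8, 0.3, -0.4]
width: 0.333
finger_force: 0.0
```

I'll check that the cap is home by pressing the knob top with closed fingers; it should make contact at z = 0.204.

drive_tool(plan=[[-0.15, 0.2, 0, 0, 0, 0, -1], [0, 0, 0, 0, 0, 0, -1], [0, 0, 0, 0, 0, 0, -1], [0, 0, -1.5, 0, 0, 0, -1], [0, 0, -0.9, 0, 0, 0, -1], [0, 0, -0.3, 0, 0, 0, -1], [0, 0, 0, 0, 0, 0, -1], [0, 0, 0, 0, 0, 0, -1]])

```text
time_s: 40.45
tool_pos: [0.5356, 0.1202, 0.2076]
orientation: [180.0, 0.0, -175.9]
ft_force: [0.5, -0.3, -0.2]
width: 0.007
finger_force: 0.0
```

drive_tool(plan=[[0, 0, -0.15, 0, 0, 0, -1], [0, 0, -0.15, 0, 0, 0, -1], [0, 0, 0, 0, 0, 0, -1], [0, 0, 0, 0, 0, 0, -1]])

```text
time_s: 40.85
tool_pos: [0.5354, 0.1202, 0.2044]
orientation: [180.0, 0.0, -175.9]
ft_force: [-0.6, 0.4, 1.6]
width: 0.002
finger_force: 0.0
```

drive_tool(plan=[[0, 0, -0.15, 0, 0, 0, -1], [0, 0, -0.1, 0, 0, 0, -1], [0, 0, 0, 0, 0, 0, -1], [0, 0, 0, 0, 0, 0, -1]])

```text
time_s: 41.25
tool_pos: [0.5355, 0.1202, 0.2039]
orientation: [-180.0, 0.1, -175.9]
ft_force: [-5.3, -1.4, 13.6]
width: 0.007
finger_force: 6.7
```

drive_tool(plan=[[0, 0, 3, 0, 0, 0, -1], [0, 0, 4, 0, 0, 0, -1], [-3, 0, 4, 0, 0, 0, 0], [-4, 0, 0, 0, 0, 0, 0], [-4, 0, 0, 0, 0, 0, 0], [-4, 0, 0, 0, 0, 0, 0], [0, 0, 0, 0, 0, 0, 0]])

```text
time_s: 41.95
tool_pos: [0.3814, 0.1204, 0.3122]
orientation: [180.0, -0.0, -175.8]
ft_force: [-0.3, -0.1, 0.3]
width: 0.389
finger_force: 0.0
```

Run:
```python
from h import *
s=st();save("scene","s16.png");a=save("top","t16.png")
for l in("thick1","thin1","knob","mug","bottle","case","spoon"):
  for c in("scene","top"):print(l,c,[(np.round(d["bbox"]).astype(int).tolist(),round(d["confidence"],2)) for d in spot_in(l,c)])
for P in[(.535,.1195,.204),(.535,.1195,.23)]:print(proj("scene",P),proj("top",P))
```

```text
{'time_s': 41.95, 'q': [6.491, 2.622, 95.281, 0.016, 82.131, -87.69], 'tool_pos': [0.381, 0.12, 0.312], 'orientation': [179.985, -0.034, -175.821], 'ft_force': [-0.32, -0.091, 0.315], 'width': 0.389, 'finger_force': 0.0}
thick1 scene [([322, 267, 26, 55], 0.24)]
thick1 top []
thin1 scene [([294, 194, 18, 14], 0.69), ([380, 201, 32, 37], 0.67), ([252, 218, 20, 15], 0.55), ([276, 223, 19, 15], 0.46), ([264, 187, 16, 13], 0.45)]
thin1 top [([378, 258, 18, 17], 0.8), ([418, 268, 26, 22], 0.71), ([403, 211, 18, 22], 0.65), ([379, 207, 21, 19], 0.52)]
knob scene [([378, 202, 25, 35], 0.59)]
knob top [([270, 201, 24, 27], 0.78)]
mug scene [([250, 269, 37, 43], 0.93)]
mug top [([366, 129, 36, 35], 0.68)]
bottle scene [([322, 267, 24, 51], 0.96), ([276, 224, 18, 14], 0.71), ([253, 216, 20, 14], 0.64), ([379, 200, 28, 33], 0.47)]
bottle top [([309, 140, 17, 23], 0.9), ([393, 207, 111, 57], 0.32), ([278, 192, 35, 63], 0.22)]
case scene [([373, 302, 26, 45], 0.72)]
case top [([268, 138, 6, 42], 0.76)]
spoon scene [([203, 251, 46, 46], 0.63), ([382, 200, 28, 36], 0.41), ([254, 217, 20, 12], 0.23)]
spoon top [([417, 152, 18, 51], 0.56)]
[381.29860041 184.79854331] [268.99050303 197.48076572]
[382.17207831 176.17434307] [267.68070661 196.34901589]
```

```bash
python3 -c "
from rig import manip
print(manip.hand_in())"
```

```text
the job is handed in; nothing more can be done
None
```

The canister is refilled with three thick discs and one thin one (98 mm, level with the band), the arm is swung back to its stop, the cap is pressed home, both leftover thin discs are in the rack, and the job is handed in at about 42 s.

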